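# Load the pump cassettes and set the pressure lever four clicks

### The arm

A 6-joint arm with a two-finger parallel gripper is mounted at the origin on a cart in front of the work surface, level with it; the furniture and walls round the work are solid. World frame = base frame: x ahead of the robot, y to its left, z up, the work surface at z = 0. Lengths are in m, angles in rad, forces in N, time in s.
With the tool pointing down it reaches from about 0.225 to 0.875 m from the base axis. Payload 3.4 kg.
Tool frame: the origin (TCP) lies midway between the tips of the shut fingers; the grasp point (between the pads) lies 19 mm behind it (manip.pinch_z is the distance from the TCP to the grasp point, in m); z points along the fingers, y is the line along which they close (so a half turn about z gives the same grasp; the last joint's range is limited). The gripper opens to 85 mm and grips with 20 to 120 N. Pads are 22 mm wide; open, the fingers measure 114 mm over their backs; the gripper's body (76 mm by 85 mm) begins 54 mm behind the grasp point. The pads swing forward as they close: fully open they stand 13 mm farther back than shut.
Start: joints at [1.11, 0.276, 1.505, -0, 1.361, -0.121], TCP at [0.192, 0.542, 0.231] pointing down, gripper open.
Joint ranges: [-2.89, 2.89], [-0.75, 2.08], [0.22, 2.7], [-1.18, 4.32], [0.11, 2.71], [-2.7, 2.7]. Speed limits (rad/s): [2.57, 2.57, 3.14, 3.14, 3.14, 3.14].

### API

Orientations are given as a unit quaternion [w, x, y, z].
In Python, from rig import manip gives the robot as it stands.
- The arm moves only by the tool carry_out, never from a script. Its arguments are lists of equal length, an entry for each row: "delta_pos": the shift along the tool's x, y, z scaled (see below), a list of three; "turn": the turn, a rotation vector about the tool's x, y, z scaled (see below), a list of three; "claw": the closure, from -1 (fully open) to 1 (shut). A call has 1 to 12 rows; each row is the pose to reach, as a shift and turn from the pose commanded when the call began, along the tool's axes at that moment; what a row does not reach only later rows make up. The controller multiplies each number of a shift by 400 mm and each number of a turn by 30 degrees. A row lasts 1/10 s, in which the tool goes at most 50 mm and 8.59 degrees, less where a joint would pass 70% of its speed; a pose out of reach is approached as far as the arm can. A call with a number of a shift or a turn outside -1 to 1 is refused whole. A call with a gripper value outside its range is refused whole. The fingers move at their own pace and stop on an object; "force" is the grip in N (left out, the last holds). Time passes only in rows, so rows that repeat a pose let the fingers close. It gives the time, the measured TCP pose, the force, the opening and the grip force at its end, in the units of the state.
- manip.get_state(): the state, without advancing time (a new reading comes with each control period).
- manip.get_image(name): name is "side" or "top" or "wrist"; returns a dict with "image" (480x640x3 uint8, red, green, blue), "z_map" (480x640 float32, m along the optical axis (not along the pixel's ray), 0 where there is no reading), "fx", "fy", "cx", "cy" (pixels), "world_to_cam" (4x4, takes a point from world to camera coordinates). Camera axes: x right, y down, z forward; pixel columns grow to the right and rows downward; lengths in m; the calibration is good to about 2 mm. The wrist camera is an equidistant fisheye: a pixel r from the principal point sees the ray r / f radians off the axis. A picture is of the moment at which its call begins.
- manip.sign_off(): hands the job in; it is judged then, once.
Trained networks look in the newest picture that a camera, given by its name, has taken for a name from the list of things; names that differ only in an ending like _2 or _b are one class to them, and where a whole thing is asked for, a point or a joint stands for the part that bears it (a point fixed in the world has none). Each returns a list of dicts, best first, with "score" (0 to 1); they miss things now and then, are a little off and sometimes report something else, mostly with a low value. They report only what shows in the picture. A call takes as long as a camera call.
- manip.spot_in(camera, query): "point" ([x, y, z] in m, in world coordinates, good to about 4 mm: the middle of the surface that is visible of it).
- manip.place_of(camera, query): "point" ([x, y, z] in m, in world coordinates, good to about 4 mm: a listed point, or the origin of a listed thing).
The state is a dict: "clock": time; "qpos": joint angles; "qd": joint speeds; "effort": joint torques, N m; "position": TCP position; "ee_rot": TCP orientation; "contact_force": force on the tool from outside, world axes, zero at the start; "moment": the same for the moment, N m; "width": finger opening in m; "gripper_force": force on a finger pad.
Only numpy, scipy, OpenCV 4.12 (cv2) and the standard library are available. Lean on these libraries where they do the work, as an engineer would, in place of code of your own. Each camera call takes 0.05 s, during which the arm holds its last target. There are 200 camera calls.

### The job

Press both cassettes of the bench pump down until they are fully home. Then take the black knob of the red ratchet lever and advance the lever anticlockwise (seen from above) from its free travel by exactly four clicks, never going on to a fifth, and finish still holding the knob there: do not let go. Leave the other things on the bench where they are.

Things in the scene. Friction and masses are not known exactly. Their poses are not given: they have to be found in the camera images.
- pump: bench-top cassette pump, screwed down: 190 (x) x 280 (y) mm grey base; origin at the centre of its underside on the worktop, x points to its back, y to its left, z up. The white housing on the left half is 60 mm high and carries the lever over an arc of ratchet teeth; on the right half two push-in cassettes stand between thin aluminium cheeks 77 mm high
- cassette_a (a joint): how far the inner (blue, next to the white housing) cassette is pushed down, m: 0 stands 12 mm proud, 0.012 is fully home on its stop; it starts 7 to 12 mm proud. A drag of about 6 N resists over the whole travel, it stays where it is left and the stop is hard
- cassette_b (a joint): the same for the outer (orange) cassette
- cassette_a_pad (a point): middle of the top of the black 40x26 mm press pad on the blue cassette (cassette 104 mm long in the pump's x, 34 mm wide); it goes straight down with the cassette, to 86.5 mm above the worktop when home; nothing stands above the cassettes
- cassette_b_pad (a point): the same for the orange cassette, 54 mm to the right (pump -y) of the blue one
- lever (a joint): angle of the red ratchet lever, rad; grows as it is advanced, anticlockwise seen from above (knob from the pump's left side towards its front). At 0 it points 100 degrees anticlockwise from the pump's x. Starts in free travel, 0.02 to 0.20; clicks at about 0.395, 0.575, 0.755, 0.935, 1.115, 1.295; after a click it rests 0.05 further on (0.987 after the fourth). End stops at 0 and 1.48
- lever_grip: the lever's black upright round knob, 25 mm across, 41 mm tall, rounded at the top, standing on the lever arm (arm top 83 mm above the worktop); origin at the middle of its foot, z up; it goes round with the lever and spins freely on its own axis
- lever_knob (a point): middle of the knob, 106 mm above the worktop (23 mm above the arm), 100 mm from the lever's axis. Over each tooth the knob resists with some 2 to 6 N, then it kicks forward with up to 10 N as the pawl drops off: that is the click, every 18 mm of knob travel. It cannot go back over a tooth with less than about 20 N
- lever_pivot (a point): point on the lever's upright axis at the same 106 mm height (fixed to the pump)
- beaker_s: bystander: small 50 ml glass beaker, 55x61x56 mm, loose; origin at the centre of its underside
- vial_0: bystander: 20 ml vial with white cap, 24 mm across, 56 mm tall, loose; origin at the centre of its underside
- vial_1: bystander: 20 ml vial with black cap, 24 mm across, 56 mm tall, loose; origin at the centre of its underside
- tape_roll: bystander: roll of beige tape lying flat, 90 mm across, 18 mm high, loose; origin at the centre of its underside
- timer: bystander: white bench timer lying flat, 58x66x20 mm, loose; origin at the centre of its underside
- spare_coil: bystander: coil of clear glass-like tube lying flat, 67 mm across, 21 mm high, loose; origin at the centre of its underside

How it is judged:
By the outcome, as a careful person would: the job done as asked, in the order asked, and still so for the second after the job is handed in, while the arm keeps its last pose, push and grip.
It also fails if it takes over 62 s, if anything falls off the work surface, if the arm or the gripper's body presses on something with over 40 N, if the wrist force passes 120 N, or if a joint passes its speed limit or range.

## Working session

There is one attempt and no reset: what is moved stays moved. The work goes in short steps, Python scripts to look and compute and a tool call to move; the robot and the scene stay as the last step left them, time stands still between calls to the robot, and variables do not carry over. Pictures are saved under pics/ and viewed, at most 10 in all, crops included, and the job is handed in when it is done.

Besides the shell and the picture viewer there is one more tool, called by a JSON object that holds its "name" and its "arguments". carry_out: Moves the arm, as the interface text tells. Shifts and turns lie within -1 to 1; 1 stands for 400 mm of shift or 30 degrees of turn. Its arguments: {"type":"object","properties":{"delta_pos":{"type":"array","items":{"type":"array","items":{"type":"number","minimum":-1,"maximum":1}}},"turn":{"type":"array","items":{"type":"array","items":{"type":"number","minimum":-1,"maximum":1}}},"claw":{"type":"array","items":{"type":"number"}},"force":{"type":"number"}},"required":["delta_pos","turn","claw"]}

```bash
mkdir -p pics; ls; python3 - <<'E'
from rig import manip
import cv2,numpy as np
s=manip.get_state();print({k:np.round(v,3).tolist() for k,v in s.items()}, manip.pinch_z)
ims=[]
for c in("top","side"):
    d=manip.get_image(c);ims.append(d["image"][:,:,::-1]);np.savez(f"{c}.npz",**d)
    for q in("pump","cassette_a_pad","cassette_b_pad","lever_knob","lever_pivot","lever_grip"):
        print(c,q,[(np.round(r["point"],3).tolist(),round(r["score"],2)) for r in manip.place_of(c,q)[:3]])
cv2.imwrite("pics/top.png",ims[0]);cv2.imwrite("pics/side.png",ims[1])
E
```

```text
pics
{'clock': 0.0, 'qpos': [1.11, 0.277, 1.506, -0.0, 1.361, -0.121], 'qd': [0.003, 0.001, -0.0, 0.0, -0.001, 0.0], 'effort': [-0.001, -41.68, -24.58, -0.0, 0.011, -0.0], 'position': [0.191, 0.542, 0.23], 'ee_rot': [-0.0, 0.169, 0.986, -0.001], 'contact_force': [-0.103, -0.577, 0.152], 'moment': [-0.031, 0.053, 0.015], 'gripper_force': 0.0, 'width': 0.086} 0.0187
top pump [([0.492, 0.099, 0.0], 0.88)]
top cassette_a_pad []
top cassette_b_pad [([0.477, 0.008, 0.094], 0.83)]
top lever_knob [([0.535, 0.242, 0.107], 0.65), ([0.554, 0.391, -0.002], 0.41), ([0.406, -0.275, -0.002], 0.37)]
top lever_pivot [([0.552, 0.143, 0.105], 0.83)]
top lever_grip [([0.488, 0.102, -0.001], 0.56), ([0.539, 0.243, 0.085], 0.5)]
side pump [([0.488, 0.1, -0.002], 0.85)]
side cassette_a_pad [([0.479, 0.061, 0.099], 0.87)]
side cassette_b_pad [([0.478, 0.006, 0.09], 0.74)]
side lever_knob [([0.537, 0.24, 0.106], 0.69)]
side lever_pivot [([0.544, 0.145, 0.105], 0.59), ([0.521, -0.238, 0.001], 0.57)]
side lever_grip [([0.548, 0.141, 0.108], 0.56), ([0.534, 0.242, 0.084], 0.48), ([0.478, 0.007, 0.089], 0.47)]
```

View pics/top.png

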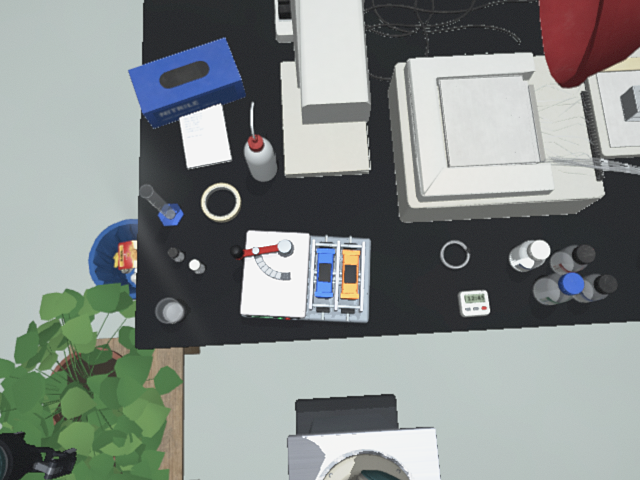

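View pics/side.png

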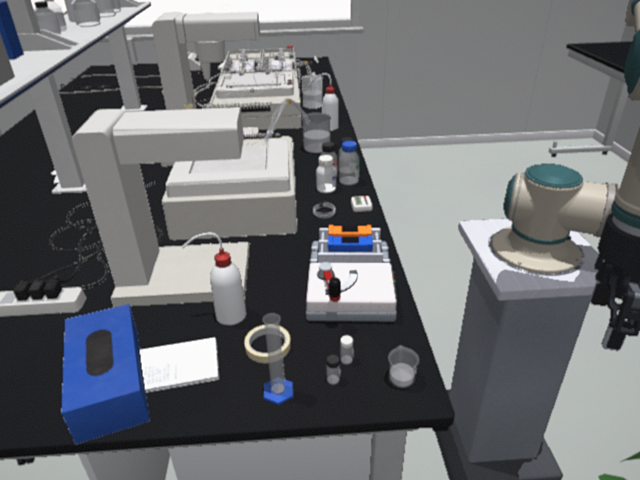

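The top view shows the pump at columns 242–370, rows 232–320. The knob is at about (237,251), the pivot at (285,246), the blue cassette at (324,271) and the orange one at (351,273). The side view agrees: the path is clear above the pump, and the vials and beaker lie to its left. Next I refine the pump's yaw and the positions.

```bash
cat > h.py <<'E'
import numpy as np,cv2
def cloud(d):
    z=d["z_map"];v,u=np.mgrid[:480,:640]
    p=np.stack([(u-d["cx"])/d["fx"]*z,(v-d["cy"])/d["fy"]*z,z,np.ones_like(z)],-1)
    return (p@np.linalg.inv(d["world_to_cam"]).T)[...,:3]
E
python3 - <<'E'
from h import *
d=np.load("top.npz");P=cloud(d);im=d["image"].astype(int);R,G,B=im[...,0],im[...,1],im[...,2]
roi=(P[...,0]>.33)&(P[...,0]<.65)&(P[...,1]>-.1)&(P[...,1]<.28)&(d["z_map"]>0)
def rep(n,m):
    m=m&roi;q=P[m];print(n,m.sum(),np.median(q,0).round(4),q.min(0).round(3),q.max(0).round(3));
    if m.sum()>5: print("   rect",cv2.minAreaRect((q[:,:2]*1000).astype(np.float32)))
z=P[...,2]
rep("base",(z>.012)&(z<.07)|((z>=.07)&(P[...,1]<.2)))
rep("housing",(z>.052)&(z<.068)&(P[...,1]>.08)&(R>150))
rep("blue",(B>R+60)&(z>.07)); rep("orange",(R>B+100)&(G>R*.4)&(z>.07))
rep("red",(R>G+80)&(G<R*.35)&(z>.06)); rep("knob",(z>.09)&(P[...,1]>.2))
rep("pivotcap",(z>.075)&(P[...,1]>.12)&(P[...,1]<.17)&(R>100)&(abs(R-B)<40))
print("table z",np.median(z[(P[...,0]>.3)&(P[...,0]<.36)&(abs(P[...,1]+.15)<.05)]))
big=cv2.resize(d["image"][222:330,225:385],None,fx=5,fy=5,interpolation=cv2.INTER_CUBIC)
cv2.imwrite("pics/crop.png",big[:,:,::-1])
E
```

```text
base 10749 [0.4775 0.0993 0.0611] [ 0.379 -0.049  0.012] [0.649 0.279 0.104]
   rect ((511.5390625, 124.02427673339844), (340.92535400390625, 240.25294494628906), 82.70650482177734)
housing 4684 [0.48   0.165  0.0608] [0.395 0.08  0.053] [0.592 0.241 0.068]
   rect ((492.9217224121094, 156.23040771484375), (157.8298797607422, 185.60940551757812), 84.02721405029297)
blue 578 [0.4749 0.0593 0.0966] [0.43  0.036 0.09 ] [0.533 0.081 0.104]
   rect ((481.8800048828125, 58.7703742980957), (36.22563552856445, 103.10169982910156), 84.34539794921875)
orange 555 [0.4692 0.0059 0.0933] [ 0.425 -0.017  0.083] [0.55  0.211 0.101]
   rect ((489.7747497558594, 100.57648468017578), (231.35064697265625, 102.99781036376953), 82.3939208984375)
red 125 [0.5403 0.185  0.0838] [0.531 0.158 0.079] [0.548 0.23  0.091]
   rect ((539.611572265625, 194.40444946289062), (12.357346534729004, 72.97250366210938), 5.644973278045654)
knob 157 [0.5325 0.2375 0.1204] [0.523 0.201 0.09 ] [0.547 0.253 0.129]
   rect ((534.6885986328125, 227.0349578857422), (51.02626419067383, 24.531362533569336), 89.66647338867188)
pivotcap 151 [0.5453 0.142  0.0866] [0.533 0.127 0.077] [0.56  0.169 0.091]
   rect ((546.5570678710938, 147.17117309570312), (40.1553955078125, 27.061182022094727), 82.84487915039062)
table z -0.8146809840370373
```

View pics/crop.png

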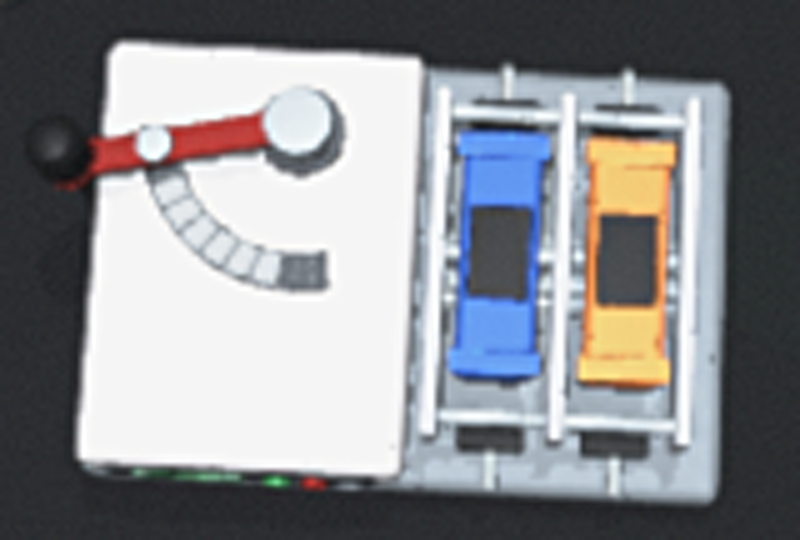

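The crop confirms the pump is turned about −6°. The lever is still in free travel, and its knob and the two black pads are clearly visible. I'll move to a point above the blue pad with the fingers shut.

```bash
cat >> h.py <<'E'
from scipy.spatial.transform import Rotation as Rn
def go(s,*targets,yaw=None):
    q=s["ee_rot"];R=Rn.from_quat([q[1],q[2],q[3],q[0]]);M=R.as_matrix();p=np.array(s["position"])
    y=np.degrees(np.arctan2(M[1,1],M[0,1]));print("p",p.round(4),"yaw y",y.round(1),"tilt",M[:,2].round(3),"F",np.round(s["contact_force"],1),"t",s["clock"])
    for t in targets: print(t,"->",(M.T@(np.array(t)-p)/.4).round(4))
    if yaw is not None:
        # wanted: tool straight down, y at yaw
        c,n=np.cos(np.radians(yaw)),np.sin(np.radians(yaw))
        W=np.array([[-n,c,0],[c,n,0],[0,0,-1]]).T  # rows as columns: x,y,z
        W=np.column_stack([np.cross([c,n,0],[0,0,-1]),[c,n,0],[0,0,-1]])
        print("turn",(np.degrees(Rn.from_matrix(M.T@W).as_rotvec())/30).round(3))
E
python3 -c "
from h import *;from rig import manip
go(manip.get_state(),(.36,.26,.231),(.479,.0605,.231),(.479,.0605,.13),yaw=35)"
```

```text
p [0.1917 0.5421 0.2313] yaw y 70.5 tilt [ 0.  0. -1.] F [ 0.3  0.9 -0.4] t 0.7
(0.36, 0.26, 0.231) -> [-0.6319 -0.5247  0.0008]
(0.479, 0.0605, 0.231) -> [-1.0786e+00 -8.9580e-01  8.0000e-04]
(0.479, 0.0605, 0.13) -> [-1.0786 -0.8958  0.2533]
turn [ 0.    -0.     1.184]
```

{"name": "carry_out", "arguments": {"delta_pos": [[-0.1,-0.08,0],[-0.2,-0.16,0],[-0.3,-0.25,0],[-0.4,-0.33,0],[-0.5,-0.42,0],[-0.58,-0.48,0],[-0.632,-0.525,0],[-0.632,-0.525,0]], "turn": [[0,0,0.2],[0,0,0.4],[0,0,0.6],[0,0,0.8],[0,0,1.0],[0,0,1.0],[0,0,1.0],[0,0,1.0]], "claw": [1,1,1,1,1,1,1,1], "force": 40}}

```text
clock: 1.5
position: [0.3617, 0.2571, 0.2316]
ee_rot: [0.001, 0.421, 0.907, -0.0]
contact_force: [-0.4, 0.5, -0.0]
width: 0.0001
gripper_force: 0.0
```

```bash
python3 -c "
from h import *;from rig import manip
s=manip.get_state();print(s['width'])
go(s,(.479,.0605,.231),(.479,.0605,.13),(.479,.0605,.11),yaw=35)"
```

```text
0.00011458416612289455
p [0.3617 0.2571 0.2316] yaw y 40.2 tilt [ 0.001 -0.001 -1.   ] F [-0.4  0.5 -0. ] t 1.5
(0.479, 0.0605, 0.231) -> [-0.5645 -0.0937  0.0023]
(0.479, 0.0605, 0.13) -> [-0.5641 -0.0938  0.2548]
(0.479, 0.0605, 0.11) -> [-0.564  -0.0938  0.3048]
turn [0.001 0.003 0.175]
```

{"name": "carry_out", "arguments": {"delta_pos": [[-0.12,-0.02,0],[-0.24,-0.04,0],[-0.36,-0.06,0],[-0.46,-0.08,0],[-0.564,-0.094,0],[-0.564,-0.094,0.1],[-0.564,-0.094,0.2],[-0.564,-0.094,0.255],[-0.564,-0.094,0.255]], "turn": [[0,0,0.17],[0,0,0.17],[0,0,0.17],[0,0,0.17],[0,0,0.17],[0,0,0.17],[0,0,0.17],[0,0,0.17],[0,0,0.17]], "claw": [1,1,1,1,1,1,1,1,1]}}

```text
clock: 2.4
position: [0.4753, 0.0648, 0.1263]
ee_rot: [-0.004, 0.458, 0.889, -0.001]
contact_force: [-0.4, 0.9, -0.0]
width: 0.0001
gripper_force: 0.0
```

```bash
python3 -c "
from h import *;from rig import manip
s=manip.get_state()
d=manip.get_image('wrist');cv2.imwrite('pics/w1.png',d['image'][:,:,::-1])
go(s,(.479,.0605,.1),(.479,.0605,.09),(.479,.0605,.0865),(.479,.0605,.084),yaw=35)
for c in('top','side'):
  for q in('cassette_a_pad','cassette_b_pad','lever_pivot','lever_knob'): print(c,q,[(np.round(r['point'],4),round(r['score'],2)) for r in manip.place_of(c,q)[:2]])
"
```

```text
p [0.4753 0.0648 0.1263] yaw y 35.4 tilt [-0.008  0.001 -1.   ] F [-0.4  0.9 -0. ] t 2.4
(0.479, 0.0605, 0.1) -> [-0.0143  0.0017  0.0657]
(0.479, 0.0605, 0.09) -> [-0.0145  0.0019  0.0907]
(0.479, 0.0605, 0.0865) -> [-0.0145  0.0019  0.0995]
(0.479, 0.0605, 0.084) -> [-0.0145  0.0019  0.1057]
turn [-0.011 -0.009  0.015]
top cassette_a_pad []
top cassette_b_pad [(array([0.4772, 0.0084, 0.0941]), 0.83)]
top lever_pivot [(array([0.5524, 0.1426, 0.1049]), 0.83)]
top lever_knob [(array([0.5349, 0.2423, 0.1068]), 0.65), (array([ 0.5544,  0.3912, -0.0017]), 0.41)]
side cassette_a_pad [(array([0.4791, 0.0614, 0.099 ]), 0.87)]
side cassette_b_pad [(array([0.4778, 0.0055, 0.0902]), 0.74)]
side lever_pivot [(array([0.5436, 0.1453, 0.1051]), 0.59), (array([ 0.5212, -0.238 ,  0.0009]), 0.57)]
side lever_knob [(array([0.5366, 0.2395, 0.106 ]), 0.69)]
```

View pics/w1.png

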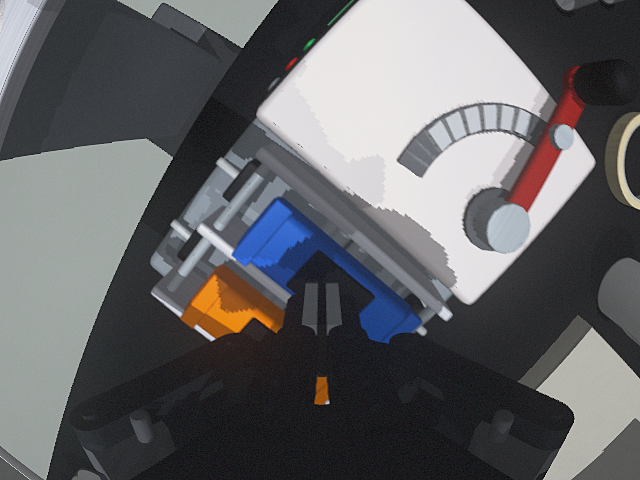

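The wrist view shows the shut fingertips near (320,290), over the black pad of the blue cassette. Now I press.

{"name": "carry_out", "arguments": {"delta_pos": [[0,0,0.05],[0,0,0.07],[0,0,0.08],[0,0,0.09],[0,0,0.1],[0,0,0.109],[0,0,0.109],[0,0,0.109]], "turn": [[0,0,0],[0,0,0],[0,0,0],[0,0,0],[0,0,0],[0,0,0],[0,0,0],[0,0,0]], "claw": [1,1,1,1,1,1,1,1]}}

```text
clock: 3.65
position: [0.4773, 0.064, 0.0865]
ee_rot: [-0.001, 0.458, 0.889, -0.0]
contact_force: [-2.3, 0.0, 5.9]
width: -0.0003
gripper_force: 2.9
```

```bash
python3 -c "
from h import *;from rig import manip
s=manip.get_state();go(s)"
```

```text
p [0.4773 0.064  0.0865] yaw y 35.4 tilt [-0.001  0.    -1.   ] F [-2.3  0.   5.9] t 3.65
```

{"name": "carry_out", "arguments": {"delta_pos": [[0,0,0.005],[0,0,0.008],[0,0,0.008],[0,0,0.008]], "turn": [[0,0,0],[0,0,0],[0,0,0],[0,0,0]], "claw": [1,1,1,1]}}

```text
clock: 4.05
position: [0.4775, 0.0641, 0.0863]
ee_rot: [0.0, 0.458, 0.889, 0.0]
contact_force: [-9.3, -0.4, 28.2]
width: 0.0004
gripper_force: 14.1
```

Force jumps to 28 N with no further travel, so blue is home at 86.3 mm. Next is orange.

{"name": "carry_out", "arguments": {"delta_pos": [[0,0,-0.06],[0,0,-0.1],[-0.055,-0.045,-0.1],[-0.11,-0.09,-0.1],[-0.11,-0.09,-0.06],[-0.11,-0.09,-0.04],[-0.11,-0.09,-0.025],[-0.11,-0.09,-0.01],[-0.11,-0.09,0],[-0.11,-0.09,0],[-0.11,-0.09,0]], "turn": [[0,0,0],[0,0,0],[0,0,0],[0,0,0],[0,0,0],[0,0,0],[0,0,0],[0,0,0],[0,0,0],[0,0,0],[0,0,0]], "claw": [1,1,1,1,1,1,1,1,1,1,1]}}

```text
clock: 5.15
position: [0.4741, 0.0073, 0.0862]
ee_rot: [0.001, 0.458, 0.889, -0.0]
contact_force: [-8.8, -1.9, 30.2]
width: -0.0002
gripper_force: 15.3
```

Both cassettes are home, so I move to above the knob with the gripper open.

{"name": "carry_out", "arguments": {"delta_pos": [[0,0,-0.1],[0,0,-0.2],[0,0,-0.29],[0.08,0.09,-0.29],[0.16,0.19,-0.29],[0.24,0.28,-0.29],[0.32,0.38,-0.29],[0.39,0.459,-0.29],[0.39,0.459,-0.29],[0.39,0.459,-0.29],[0.39,0.459,-0.29]], "turn": [[0,0,0],[0,0,0],[0,0,0],[0,0,0],[0,0,0],[0,0,0],[0,0,0],[0,0,0],[0,0,0],[0,0,0],[0,0,0]], "claw": [1,1,1,-1,-1,-1,-1,-1,-1,-1,-1]}}

```text
clock: 6.25
position: [0.5328, 0.2403, 0.1982]
ee_rot: [-0.0, 0.458, 0.889, -0.001]
contact_force: [-0.9, 0.5, 0.5]
width: 0.0855
gripper_force: 0.0
```

```bash
python3 - <<'E'
from h import *;from rig import manip
d=manip.get_image('wrist');cv2.imwrite('pics/w2.png',d['image'][:,:,::-1])
for c in('wrist','side','top'):
  for q in('lever_pivot','lever_knob','cassette_a_pad','cassette_b_pad'): print(c,q,[(np.round(r['point'],4),round(r['score'],2)) for r in manip.place_of(c,q)[:2]])
s=manip.get_state();print(s['width']);go(s,yaw=35)
E
```

```text
wrist lever_pivot [(array([0.5467, 0.1377, 0.1059]), 0.56)]
wrist lever_knob [(array([0.5324, 0.24  , 0.1057]), 0.94)]
wrist cassette_a_pad []
wrist cassette_b_pad [(array([0.4871, 0.0984, 0.0006]), 0.73)]
side lever_pivot [(array([0.5436, 0.1453, 0.1051]), 0.59), (array([ 0.5212, -0.238 ,  0.0009]), 0.57)]
side lever_knob [(array([0.5366, 0.2395, 0.106 ]), 0.69)]
side cassette_a_pad [(array([0.4791, 0.0614, 0.099 ]), 0.87)]
side cassette_b_pad [(array([0.4778, 0.0055, 0.0902]), 0.74)]
top lever_pivot [(array([0.5524, 0.1426, 0.1049]), 0.83)]
top lever_knob [(array([0.5349, 0.2423, 0.1068]), 0.65), (array([ 0.5544,  0.3912, -0.0017]), 0.41)]
top cassette_a_pad []
top cassette_b_pad [(array([0.4772, 0.0084, 0.0941]), 0.83)]
0.08522324425689431
p [0.5334 0.2408 0.1985] yaw y 35.4 tilt [ 0.  0. -1.] F [ 0.2  0.3 -0.1] t 6.9
turn [ 0.    -0.     0.014]
```

View pics/w2.png

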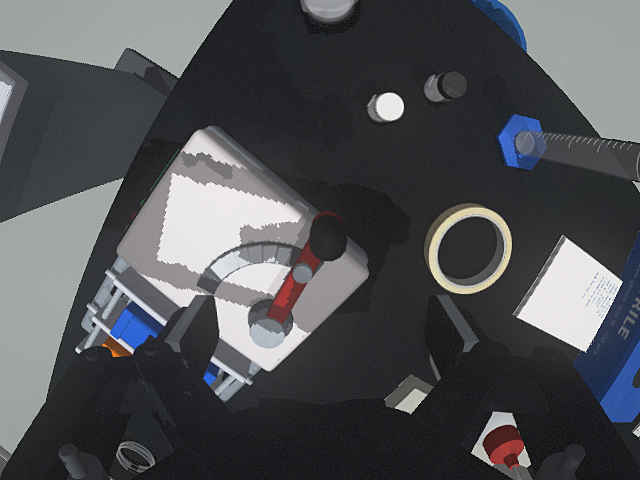

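The knob sits midway between the open fingers, at about (327,237), with nothing in the way. I go down and grip.

{"name": "carry_out", "arguments": {"delta_pos": [[0,0,0.08],[0,0,0.16],[0,0,0.22],[0,0,0.25],[0,0,0.27],[0,0,0.27],[0,0,0.27],[0,0,0.27],[0,0,0.27],[0,0,0.27],[0,0,0.27]], "turn": [[0,0,0],[0,0,0],[0,0,0],[0,0,0],[0,0,0],[0,0,0],[0,0,0],[0,0,0],[0,0,0],[0,0,0],[0,0,0]], "claw": [-1,-1,-1,-1,-1,-1,1,1,1,1,1], "force": 40}}

```text
clock: 8.0
position: [0.5342, 0.2414, 0.0916]
ee_rot: [0.001, 0.459, 0.889, 0.001]
contact_force: [0.0, 0.6, 3.8]
width: 0.0228
gripper_force: 41.8
```

```bash
python3 - <<'E'
from h import *;from rig import manip
d=manip.get_image('side');d=manip.get_image('wrist')
for c in('wrist','side'):
  for q in('lever_pivot','lever_knob'): print(c,q,[(np.round(r['point'],4),round(r['score'],2)) for r in manip.place_of(c,q)[:2]])
s=manip.get_state();print(s['width'],s['gripper_force']);
piv=np.array([.546,.143]);p=np.array(s['position'][:2]);r=p-piv
print('radius',np.hypot(*r),'ang',np.degrees(np.arctan2(r[1],r[0])))
T=[]
for a in (.2,.3,.40,.47,.54,.62,.72,.80,.90,.98): 
    th=np.radians(94)+a;T.append((*np.round(piv+.1*np.array([np.cos(th),np.sin(th)]),4),s['position'][2]))
go(s,*T)
E
```

```text
wrist lever_pivot []
wrist lever_knob [(array([0.5308, 0.2413, 0.1094]), 0.75)]
side lever_pivot [(array([0.5501, 0.1448, 0.1071]), 0.67)]
side lever_knob [(array([0.5305, 0.2422, 0.1092]), 0.44)]
0.02287816075123619 41.967836214462295
radius 0.09914027748880438 ang 97.0719404284195
p [0.5338 0.2414 0.0915] yaw y 35.4 tilt [ 0.001  0.001 -1.   ] F [-0.4  1.3  5. ] t 8.3
(np.float64(0.5193), np.float64(0.2394), np.float64(0.09146307015068114)) -> [ 0.017  -0.0324 -0.0001]
(np.float64(0.5099), np.float64(0.2362), np.float64(0.09146307015068114)) -> [ 0.0241 -0.0562 -0.0001]
(np.float64(0.5007), np.float64(0.2322), np.float64(0.09146307015068114)) -> [ 0.0292 -0.0807 -0.0001]
(np.float64(0.4946), np.float64(0.2288), np.float64(0.09146307015068114)) -> [ 0.0312 -0.0981 -0.0002]
(np.float64(0.4887), np.float64(0.225), np.float64(0.09146307015068114)) -> [ 0.032  -0.1156 -0.0002]
(np.float64(0.4824), np.float64(0.2201), np.float64(0.09146307015068114)) -> [ 0.0311 -0.1355 -0.0002]
(np.float64(0.475), np.float64(0.2134), np.float64(0.09146307015068114)) -> [ 0.0282 -0.1603 -0.0003]
(np.float64(0.4696), np.float64(0.2075), np.float64(0.09146307015068114)) -> [ 0.024  -0.1799 -0.0003]
(np.float64(0.4635), np.float64(0.1995), np.float64(0.09146307015068114)) -> [ 0.0165 -0.2039 -0.0004]
(np.float64(0.4593), np.float64(0.1928), np.float64(0.09146307015068114)) -> [ 0.009  -0.2222 -0.0004]
```

The knob is held. I advance along the arc within the free travel.

{"name": "carry_out", "arguments": {"delta_pos": [[0.009,-0.016,0],[0.017,-0.032,0],[0.021,-0.044,0],[0.024,-0.056,0],[0.024,-0.056,0],[0.024,-0.056,0]], "turn": [[0,0,0],[0,0,0],[0,0,0],[0,0,0],[0,0,0],[0,0,0]], "claw": [1,1,1,1,1,1]}}

```text
clock: 8.9
position: [0.5108, 0.2353, 0.0915]
ee_rot: [0.002, 0.458, 0.889, 0.001]
contact_force: [3.2, -0.1, 6.0]
width: 0.0232
gripper_force: 42.1
```

```bash
cat > l.py <<'E'
from h import *;from rig import manip
s=manip.get_state();piv=np.array([.547,.1425]);p=np.array(s['position'][:2]);r=p-piv
a=np.arctan2(r[1],r[0])-np.radians(94);f=np.array(s['contact_force'][:2]);t=np.array([-r[1],r[0]])/np.hypot(*r)
print('radius',np.hypot(*r).round(4),'a',a.round(3),'Ftan',(f@t).round(1),'Frad',(f@r/np.hypot(*r)).round(1),s['width'])
T=[]
for b in np.arange(.02,.74,.06):
    th=np.radians(94)+a+b;T.append((*np.round(piv+np.hypot(*r)*np.array([np.cos(th),np.sin(th)]),4).tolist(),s['position'][2])) if a+b<1.1 else 0
go(s,*T)
E
python3 l.py
```

```text
radius 0.0997 a 0.302 Ftan -3.0 Frad -1.3 0.023153560082702834
p [0.5108 0.2353 0.0915] yaw y 35.5 tilt [ 0.003 -0.    -1.   ] F [ 3.2 -0.1  6. ] t 8.9
(0.5089, 0.2346, np.float64(0.09151755061988504)) -> [ 0.0012 -0.0049 -0.    ]
(0.5035, 0.2322, np.float64(0.09151755061988504)) -> [ 0.0042 -0.0194 -0.0001]
(0.4982, 0.2294, np.float64(0.09151755061988504)) -> [ 0.0061 -0.0343 -0.0001]
(0.4931, 0.2263, np.float64(0.09151755061988504)) -> [ 0.0072 -0.0492 -0.0001]
(0.4881, 0.2229, np.float64(0.09151755061988504)) -> [ 0.0076 -0.0643 -0.0002]
(0.4834, 0.2192, np.float64(0.09151755061988504)) -> [ 0.0068 -0.0792 -0.0002]
(0.4789, 0.2153, np.float64(0.09151755061988504)) -> [ 0.0054 -0.094  -0.0003]
(0.4747, 0.2111, np.float64(0.09151755061988504)) -> [ 0.003  -0.1087 -0.0003]
(0.4707, 0.2066, np.float64(0.09151755061988504)) -> [-0.0004 -0.1233 -0.0003]
(0.467, 0.2019, np.float64(0.09151755061988504)) -> [-0.0046 -0.1377 -0.0004]
(0.4636, 0.197, np.float64(0.09151755061988504)) -> [-0.0097 -0.1517 -0.0004]
(0.4605, 0.1919, np.float64(0.09151755061988504)) -> [-0.0156 -0.1654 -0.0004]
```

{"name": "carry_out", "arguments": {"delta_pos": [[0.001,-0.005,0],[0.001,-0.005,0]], "turn": [[0,0,0],[0,0,0]], "claw": [1,1]}}

```text
clock: 9.1
position: [0.5093, 0.2347, 0.0915]
ee_rot: [0.002, 0.458, 0.889, 0.001]
contact_force: [3.5, -2.0, 4.8]
width: 0.0235
gripper_force: 42.0
```

{"name": "carry_out", "arguments": {"delta_pos": [[0.001,-0.005,0],[0.001,-0.005,0]], "turn": [[0,0,0],[0,0,0]], "claw": [1,1]}}

```text
clock: 9.3
position: [0.5077, 0.234, 0.0916]
ee_rot: [0.002, 0.458, 0.889, 0.001]
contact_force: [5.1, -0.9, 6.7]
width: 0.0233
gripper_force: 42.0
```

{"name": "carry_out", "arguments": {"delta_pos": [[0.001,-0.005,0],[0.001,-0.005,0]], "turn": [[0,0,0],[0,0,0]], "claw": [1,1]}}

```text
clock: 9.5
position: [0.5039, 0.2323, 0.0914]
ee_rot: [0.001, 0.458, 0.889, -0.001]
contact_force: [-0.8, -3.3, 10.9]
width: 0.0231
gripper_force: 42.5
```

{"name": "carry_out", "arguments": {"delta_pos": [[0.001,-0.005,0],[0.001,-0.005,0]], "turn": [[0,0,0],[0,0,0]], "claw": [1,1]}}

```text
clock: 9.7
position: [0.5015, 0.2311, 0.0913]
ee_rot: [0.0, 0.458, 0.889, -0.001]
contact_force: [-0.7, -3.3, 11.2]
width: 0.0228
gripper_force: 42.5
```

{"name": "carry_out", "arguments": {"delta_pos": [[0.001,-0.005,0],[0.001,-0.005,0]], "turn": [[0,0,0],[0,0,0]], "claw": [1,1]}}

```text
clock: 9.9
position: [0.4994, 0.23, 0.0913]
ee_rot: [0.0, 0.458, 0.889, -0.001]
contact_force: [-1.3, -3.7, 10.9]
width: 0.0233
gripper_force: 42.5
```

{"name": "carry_out", "arguments": {"delta_pos": [[0.001,-0.005,0],[0.001,-0.005,0]], "turn": [[0,0,0],[0,0,0]], "claw": [1,1]}}

```text
clock: 10.1
position: [0.4985, 0.2294, 0.0914]
ee_rot: [0.001, 0.458, 0.889, -0.001]
contact_force: [1.6, -3.4, 9.0]
width: 0.0234
gripper_force: 42.2
```

{"name": "carry_out", "arguments": {"delta_pos": [[0.0005,-0.005,0],[0.0005,-0.005,0]], "turn": [[0,0,0],[0,0,0]], "claw": [1,1]}}

```text
clock: 10.3
position: [0.4978, 0.2291, 0.0915]
ee_rot: [0.002, 0.458, 0.889, 0.0]
contact_force: [4.4, -2.4, 7.0]
width: 0.0233
gripper_force: 42.1
```

```bash
python3 l.py
```

```text
radius 0.0995 a 0.447 Ftan -2.6 Frad -4.2 0.02328932903330168
p [0.4978 0.2291 0.0915] yaw y 35.5 tilt [ 0.003 -0.001 -1.   ] F [ 4.4 -2.4  7. ] t 10.3
(0.4961, 0.228, np.float64(0.09145064888031001)) -> [ 0.0004 -0.005  -0.    ]
(0.4911, 0.2248, np.float64(0.09145064888031001)) -> [ 0.0011 -0.0198 -0.    ]
(0.4862, 0.2213, np.float64(0.09145064888031001)) -> [ 0.0011 -0.0349 -0.0001]
(0.4816, 0.2176, np.float64(0.09145064888031001)) -> [ 0.0002 -0.0496 -0.0001]
(0.4772, 0.2135, np.float64(0.09145064888031001)) -> [-0.0018 -0.0645 -0.0001]
(0.4731, 0.2092, np.float64(0.09145064888031001)) -> [-0.0046 -0.0791 -0.0002]
(0.4692, 0.2046, np.float64(0.09145064888031001)) -> [-0.0083 -0.0937 -0.0002]
(0.4656, 0.1999, np.float64(0.09145064888031001)) -> [-0.0126 -0.1079 -0.0002]
(0.4623, 0.1949, np.float64(0.09145064888031001)) -> [-0.018  -0.1219 -0.0002]
(0.4594, 0.1897, np.float64(0.09145064888031001)) -> [-0.0244 -0.1353 -0.0002]
(0.4567, 0.1844, np.float64(0.09145064888031001)) -> [-0.0313 -0.1485 -0.0003]
```

Click 1 shows up as a force flip and a jump. I carry on to click 2.

{"name": "carry_out", "arguments": {"delta_pos": [[0.0003,-0.005,0],[0.0003,-0.005,0]], "turn": [[0,0,0],[0,0,0]], "claw": [1,1]}}

```text
clock: 10.5
position: [0.4965, 0.2283, 0.0915]
ee_rot: [0.002, 0.458, 0.889, 0.001]
contact_force: [3.1, -1.2, 6.8]
width: 0.0232
gripper_force: 42.0
```

{"name": "carry_out", "arguments": {"delta_pos": [[0.0003,-0.005,0],[0.0003,-0.005,0]], "turn": [[0,0,0],[0,0,0]], "claw": [1,1]}}

```text
clock: 10.7
position: [0.495, 0.2273, 0.0915]
ee_rot: [0.002, 0.458, 0.889, 0.001]
contact_force: [4.2, -0.4, 6.7]
width: 0.0232
gripper_force: 42.0
```

{"name": "carry_out", "arguments": {"delta_pos": [[0.0002,-0.005,0],[0.0002,-0.005,0]], "turn": [[0,0,0],[0,0,0]], "claw": [1,1]}}

```text
clock: 10.9
position: [0.4935, 0.2264, 0.0915]
ee_rot: [0.002, 0.458, 0.889, 0.001]
contact_force: [5.6, -1.0, 5.3]
width: 0.0233
gripper_force: 42.0
```

{"name": "carry_out", "arguments": {"delta_pos": [[0.0002,-0.005,0],[0.0002,-0.005,0]], "turn": [[0,0,0],[0,0,0]], "claw": [1,1]}}

```text
clock: 11.1
position: [0.4921, 0.2254, 0.0916]
ee_rot: [0.002, 0.458, 0.889, 0.001]
contact_force: [6.5, -0.4, 6.1]
width: 0.0233
gripper_force: 42.0
```

{"name": "carry_out", "arguments": {"delta_pos": [[0.0,-0.005,0],[0.0,-0.005,0]], "turn": [[0,0,0],[0,0,0]], "claw": [1,1]}}

```text
clock: 11.3
position: [0.4888, 0.2232, 0.0914]
ee_rot: [0.001, 0.458, 0.889, -0.0]
contact_force: [0.8, -4.5, 10.9]
width: 0.0231
gripper_force: 42.5
```

{"name": "carry_out", "arguments": {"delta_pos": [[0.0,-0.005,0],[0.0,-0.005,0]], "turn": [[0,0,0],[0,0,0]], "claw": [1,1]}}

```text
clock: 11.5
position: [0.4866, 0.2216, 0.0913]
ee_rot: [0.001, 0.458, 0.889, -0.001]
contact_force: [1.4, -4.5, 10.3]
width: 0.023
gripper_force: 42.4
```

{"name": "carry_out", "arguments": {"delta_pos": [[-0.0002,-0.005,0],[-0.0002,-0.005,0]], "turn": [[0,0,0],[0,0,0]], "claw": [1,1]}}

```text
clock: 11.7
position: [0.4848, 0.2201, 0.0913]
ee_rot: [0.001, 0.458, 0.889, -0.001]
contact_force: [1.1, -5.5, 10.3]
width: 0.0232
gripper_force: 42.5
```

```bash
python3 l.py
```

```text
radius 0.0995 a 0.606 Ftan 2.6 Frad -5.0 0.02322151000502813
p [0.4848 0.2201 0.0913] yaw y 35.5 tilt [ 0.    -0.003 -1.   ] F [ 1.1 -5.5 10.3] t 11.7
(0.4832, 0.2189, np.float64(0.09133273167022396)) -> [-0.0002 -0.005   0.    ]
(0.4788, 0.2149, np.float64(0.09133273167022396)) -> [-0.002  -0.0198  0.    ]
(0.4746, 0.2107, np.float64(0.09133273167022396)) -> [-0.0044 -0.0344  0.0001]
(0.4706, 0.2062, np.float64(0.09133273167022396)) -> [-0.0078 -0.0491  0.0001]
(0.4669, 0.2015, np.float64(0.09133273167022396)) -> [-0.012  -0.0634  0.0001]
(0.4635, 0.1966, np.float64(0.09133273167022396)) -> [-0.017  -0.0775  0.0002]
(0.4604, 0.1915, np.float64(0.09133273167022396)) -> [-0.0229 -0.0912  0.0002]
(0.4576, 0.1862, np.float64(0.09133273167022396)) -> [-0.0296 -0.1046  0.0002]
```

Click 2 came 0.18 rad after the first, as it should. Next is click 3.

{"name": "carry_out", "arguments": {"delta_pos": [[-0.001,-0.005,0],[-0.001,-0.005,0]], "turn": [[0,0,0],[0,0,0]], "claw": [1,1]}}

```text
clock: 11.9
position: [0.484, 0.2195, 0.0914]
ee_rot: [0.001, 0.458, 0.889, -0.0]
contact_force: [1.9, -2.3, 8.3]
width: 0.0234
gripper_force: 42.3
```

{"name": "carry_out", "arguments": {"delta_pos": [[-0.001,-0.005,0],[-0.001,-0.005,0]], "turn": [[0,0,0],[0,0,0]], "claw": [1,1]}}

```text
clock: 12.1
position: [0.4833, 0.2188, 0.0915]
ee_rot: [0.001, 0.458, 0.889, 0.001]
contact_force: [3.1, -1.1, 6.4]
width: 0.0231
gripper_force: 42.1
```

{"name": "carry_out", "arguments": {"delta_pos": [[-0.001,-0.005,0],[-0.001,-0.005,0]], "turn": [[0,0,0],[0,0,0]], "claw": [1,1]}}

```text
clock: 12.3
position: [0.482, 0.2177, 0.0915]
ee_rot: [0.001, 0.458, 0.889, 0.001]
contact_force: [3.2, 0.9, 6.5]
width: 0.0231
gripper_force: 42.1
```

{"name": "carry_out", "arguments": {"delta_pos": [[-0.001,-0.005,0],[-0.001,-0.005,0]], "turn": [[0,0,0],[0,0,0]], "claw": [1,1]}}

```text
clock: 12.5
position: [0.4807, 0.2164, 0.0915]
ee_rot: [0.001, 0.459, 0.889, 0.001]
contact_force: [3.1, 1.7, 6.0]
width: 0.0231
gripper_force: 42.1
```

{"name": "carry_out", "arguments": {"delta_pos": [[-0.001,-0.005,0],[-0.001,-0.005,0]], "turn": [[0,0,0],[0,0,0]], "claw": [1,1]}}

```text
clock: 12.7
position: [0.4793, 0.2152, 0.0915]
ee_rot: [0.001, 0.459, 0.889, 0.002]
contact_force: [3.3, 1.9, 6.1]
width: 0.0232
gripper_force: 42.1
```

{"name": "carry_out", "arguments": {"delta_pos": [[-0.001,-0.005,0],[-0.001,-0.005,0]], "turn": [[0,0,0],[0,0,0]], "claw": [1,1]}}

```text
clock: 12.9
position: [0.478, 0.2139, 0.0916]
ee_rot: [0.001, 0.459, 0.889, 0.002]
contact_force: [4.4, 1.7, 6.5]
width: 0.0231
gripper_force: 42.1
```

{"name": "carry_out", "arguments": {"delta_pos": [[-0.0012,-0.005,0],[-0.0012,-0.005,0]], "turn": [[0,0,0],[0,0,0]], "claw": [1,1]}}

```text
clock: 13.1
position: [0.4762, 0.2121, 0.0914]
ee_rot: [0.001, 0.459, 0.889, 0.001]
contact_force: [1.9, 2.4, 7.3]
width: 0.0233
gripper_force: 42.2
```

```bash
python3 l.py
```

```text
radius 0.0993 a 0.724 Ftan -3.1 Frad 0.4 0.023253151750938183
p [0.4762 0.2121 0.0914] yaw y 35.4 tilt [ 0.003  0.002 -1.   ] F [1.9 2.4 7.3] t 13.1
(0.4748, 0.2106, np.float64(0.0914461293387984)) -> [-0.001  -0.0049 -0.    ]
(0.4708, 0.2062, np.float64(0.0914461293387984)) -> [-0.0042 -0.0195 -0.0001]
(0.4672, 0.2015, np.float64(0.0914461293387984)) -> [-0.0086 -0.0336 -0.0001]
(0.4638, 0.1966, np.float64(0.0914461293387984)) -> [-0.0136 -0.0476 -0.0001]
(0.4607, 0.1915, np.float64(0.0914461293387984)) -> [-0.0195 -0.0613 -0.0002]
(0.4579, 0.1863, np.float64(0.0914461293387984)) -> [-0.0261 -0.0746 -0.0002]
```

{"name": "carry_out", "arguments": {"delta_pos": [[-0.001,-0.005,0],[-0.001,-0.005,0]], "turn": [[0,0,0],[0,0,0]], "claw": [1,1]}}

```text
clock: 13.3
position: [0.4747, 0.2106, 0.0914]
ee_rot: [0.001, 0.458, 0.889, 0.001]
contact_force: [1.2, -0.5, 9.1]
width: 0.0234
gripper_force: 42.4
```

{"name": "carry_out", "arguments": {"delta_pos": [[-0.0012,-0.005,0],[-0.0012,-0.005,0]], "turn": [[0,0,0],[0,0,0]], "claw": [1,1]}}

```text
clock: 13.5
position: [0.4724, 0.2081, 0.0913]
ee_rot: [0.0, 0.458, 0.889, -0.0]
contact_force: [0.6, -1.9, 10.2]
width: 0.0233
gripper_force: 42.5
```

{"name": "carry_out", "arguments": {"delta_pos": [[-0.0014,-0.005,0],[-0.0014,-0.005,0]], "turn": [[0,0,0],[0,0,0]], "claw": [1,1]}}

```text
clock: 13.7
position: [0.4712, 0.2067, 0.0914]
ee_rot: [0.0, 0.458, 0.889, 0.0]
contact_force: [0.6, -0.4, 9.6]
width: 0.0231
gripper_force: 42.4
```

{"name": "carry_out", "arguments": {"delta_pos": [[-0.0015,-0.0048,0],[-0.0015,-0.0048,0]], "turn": [[0,0,0],[0,0,0]], "claw": [1,1]}}

```text
clock: 13.9
position: [0.4709, 0.2062, 0.0915]
ee_rot: [0.001, 0.459, 0.889, 0.002]
contact_force: [3.1, 3.0, 7.1]
width: 0.023
gripper_force: 42.2
```

{"name": "carry_out", "arguments": {"delta_pos": [[-0.0016,-0.0047,0],[-0.0016,-0.0047,0]], "turn": [[0,0,0],[0,0,0]], "claw": [1,1]}}

```text
clock: 14.1
position: [0.4695, 0.2044, 0.0915]
ee_rot: [0.0, 0.459, 0.889, 0.001]
contact_force: [2.8, 1.2, 7.6]
width: 0.023
gripper_force: 42.3
```

{"name": "carry_out", "arguments": {"delta_pos": [[-0.0017,-0.0047,0],[-0.0017,-0.0047,0]], "turn": [[0,0,0],[0,0,0]], "claw": [1,1]}}

```text
clock: 14.3
position: [0.4683, 0.2029, 0.0915]
ee_rot: [0.0, 0.459, 0.889, 0.002]
contact_force: [2.0, 2.4, 7.7]
width: 0.0232
gripper_force: 42.3
```

```bash
python3 l.py
```

```text
radius 0.0992 a 0.847 Ftan -3.1 Frad -0.1 0.023246271935505113
p [0.4683 0.2029 0.0915] yaw y 35.4 tilt [ 0.002  0.002 -1.   ] F [2.  2.4 7.7] t 14.3
(0.4671, 0.2013, np.float64(0.09147400234139423)) -> [-0.0015 -0.0047 -0.    ]
(0.4637, 0.1964, np.float64(0.09147400234139423)) -> [-0.0065 -0.0188 -0.0001]
(0.4607, 0.1913, np.float64(0.09147400234139423)) -> [-0.0126 -0.0323 -0.0001]
(0.4579, 0.186, np.float64(0.09147400234139423)) -> [-0.0193 -0.0456 -0.0002]
```

{"name": "carry_out", "arguments": {"delta_pos": [[-0.0016,-0.0047,0],[-0.0016,-0.0047,0]], "turn": [[0,0,0],[0,0,0]], "claw": [1,1]}}

```text
clock: 14.5
position: [0.4672, 0.2014, 0.0915]
ee_rot: [0.0, 0.459, 0.889, 0.002]
contact_force: [2.0, 3.0, 8.0]
width: 0.0234
gripper_force: 42.3
```

{"name": "carry_out", "arguments": {"delta_pos": [[-0.0017,-0.0047,0],[-0.0017,-0.0047,0]], "turn": [[0,0,0],[0,0,0]], "claw": [1,1]}}

```text
clock: 14.7
position: [0.4661, 0.1998, 0.0915]
ee_rot: [0.0, 0.459, 0.889, 0.002]
contact_force: [3.5, 3.0, 7.8]
width: 0.0235
gripper_force: 42.3
```

{"name": "carry_out", "arguments": {"delta_pos": [[-0.0018,-0.0047,0],[-0.0018,-0.0047,0]], "turn": [[0,0,0],[0,0,0]], "claw": [1,1]}}

```text
clock: 14.9
position: [0.4645, 0.1975, 0.0914]
ee_rot: [0.0, 0.459, 0.889, 0.001]
contact_force: [1.8, 1.1, 7.7]
width: 0.023
gripper_force: 42.4
```

{"name": "carry_out", "arguments": {"delta_pos": [[-0.0019,-0.0046,0],[-0.0019,-0.0046,0]], "turn": [[0,0,0],[0,0,0]], "claw": [1,1]}}

```text
clock: 15.1
position: [0.463, 0.1953, 0.0913]
ee_rot: [0.0, 0.458, 0.889, 0.0]
contact_force: [0.4, -1.0, 10.3]
width: 0.0235
gripper_force: 42.5
```

```bash
python3 l.py
```

```text
radius 0.0992 a 0.94 Ftan 0.7 Frad -0.9 0.023533702193940426
p [0.463  0.1953 0.0913] yaw y 35.4 tilt [ 0.  0. -1.] F [ 0.4 -1.  10.3] t 15.1
(0.462, 0.1936, np.float64(0.09133463638288408)) -> [-0.002  -0.0046 -0.    ]
(0.4591, 0.1884, np.float64(0.09133463638288408)) -> [-0.0084 -0.018  -0.    ]
(0.4565, 0.1831, np.float64(0.09133463638288408)) -> [-0.0154 -0.031  -0.    ]
```

Click 4 has gone through. I nudge to the rest position, settle and check.

{"name": "carry_out", "arguments": {"delta_pos": [[-0.0013,-0.003,0],[-0.0013,-0.003,0],[-0.0013,-0.003,0],[-0.0013,-0.003,0],[-0.0013,-0.003,0]], "turn": [[0,0,0],[0,0,0],[0,0,0],[0,0,0],[0,0,0]], "claw": [1,1,1,1,1]}}

```text
clock: 15.6
position: [0.4614, 0.1926, 0.0913]
ee_rot: [-0.0, 0.458, 0.889, -0.002]
contact_force: [-0.9, -3.6, 11.7]
width: 0.0235
gripper_force: 42.7
```

```bash
python3 l.py; python3 - <<'E'
from h import *;from rig import manip
for c in('side','top','wrist'):
  d=manip.get_image(c)
  if c!='top': cv2.imwrite(f'pics/end_{c}.png',d['image'][:,:,::-1])
  for q in('cassette_a_pad','cassette_b_pad','lever_knob'): print(c,q,[(np.round(r['point'],4),round(r['score'],2)) for r in manip.place_of(c,q)[:2]])
E
```

```text
radius 0.0992 a 0.971 Ftan 3.5 Frad -1.0 0.02345789359678168
p [0.4614 0.1926 0.0913] yaw y 35.5 tilt [-0.002 -0.003 -1.   ] F [-0.9 -3.6 11.7] t 15.6
(0.4604, 0.1909, np.float64(0.09132221944327766)) -> [-0.0021 -0.0046  0.    ]
(0.4577, 0.1856, np.float64(0.09132221944327766)) -> [-0.0089 -0.0178  0.0001]
side cassette_a_pad [(array([0.4801, 0.0616, 0.0846]), 0.73)]
side cassette_b_pad [(array([0.479 , 0.0072, 0.0865]), 0.65)]
side lever_knob [(array([0.4627, 0.1932, 0.1076]), 0.48)]
top cassette_a_pad [(array([0.4849, 0.0591, 0.084 ]), 0.87)]
top cassette_b_pad [(array([0.4766, 0.009 , 0.0874]), 0.62), (array([ 0.5545,  0.3918, -0.0077]), 0.3)]
top lever_knob []
wrist cassette_a_pad []
wrist cassette_b_pad []
wrist lever_knob []
```

View pics/end_wrist.png

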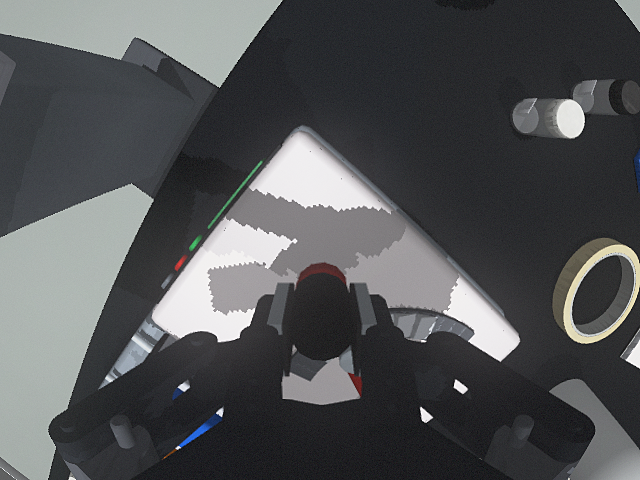

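The wrist view shows the knob held squarely between the pads at about (320,310). The side and top networks place both pads at home height. I make one last 1 mm nudge so the lever sits at its rest with hardly any push.

{"name": "carry_out", "arguments": {"delta_pos": [[-0.001,-0.0022,0],[-0.001,-0.0022,0],[-0.001,-0.0022,0],[-0.001,-0.0022,0],[-0.001,-0.0022,0],[-0.001,-0.0022,0]], "turn": [[0,0,0],[0,0,0],[0,0,0],[0,0,0],[0,0,0],[0,0,0]], "claw": [1,1,1,1,1,1]}}

```text
clock: 16.8
position: [0.4613, 0.1923, 0.0913]
ee_rot: [-0.0, 0.458, 0.889, -0.001]
contact_force: [-0.8, -3.5, 11.8]
width: 0.0231
gripper_force: 42.6
```

```bash
python3 l.py
```

```text
radius 0.0992 a 0.974 Ftan 3.4 Frad -1.0 0.02308459463316626
p [0.4613 0.1923 0.0913] yaw y 35.5 tilt [-0.001 -0.002 -1.   ] F [-0.8 -3.5 11.8] t 16.8
(0.4603, 0.1906, np.float64(0.09133597152726328)) -> [-0.0022 -0.0045  0.    ]
(0.4576, 0.1853, np.float64(0.09133597152726328)) -> [-0.009  -0.0177  0.    ]
```

```bash
python3 -c "
from rig import manip
print(manip.sign_off())"
```

```text
the job is handed in; nothing more can be done
None
```

I pressed both cassettes down onto their stops, advanced the lever four clicks and no further, and handed the job in at about 17 s with the knob still gripped.

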